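# Release the beads with the lock key

## Task

Take the brass key from its stand, put it fully home in the bead slide's lock and turn it clockwise as far as it goes, so that the cam lets the three beads run into the catch tray. Then turn it back to where it comes out, draw it out and leave it in the terracotta pot. Work by feel, never forcing the key (stay below about 25 N); let only the key touch the lock, slide and beads, and leave everything else standing where it is.

Things in the scene. Friction and masses are not known exactly. Their poses are not given: they have to be found in the camera images.
- key: loose brass key, 68 mm tall, about 60 g, upright in its stand at the start, bit down. Origin: on the shaft axis at the underside of its round collar (18 mm wide, 4 mm thick, 0 to +4 mm). z points up the shaft to the grip, x the way the bit points. Shaft below the collar: round, 8 mm thick, to -24 mm, where a flat shoulder steps in to the nose.
- key_grip (a point): middle of the key's flat grip plate, 26 mm above the key's origin. The plate is 28 mm wide along x, 8 mm thick along y, and spans +10 to +38 mm: grip its two broad faces from above, fingers closing along y. Axes as the key.
- key_nose (a point): tip of the key's pilot nose, 30 mm below the key's origin on the axis; the nose is a round pin 4 mm thick and 6 mm long.
- key_bit (a point): tip of the key's one flat bit (tooth), 13 mm from the axis along +x, 14 mm below the key's origin. The bit is 4 mm thick along y and spans -19 to -9 mm in height.
- stand: fixed wooden block 70 x 60 x 40 mm holding the key: the collar rests on its top (z = 40 mm), shaft and bit hang in a loose pocket. Origin under its centre, below the key. Left or right of the slide (places swap with the pot).
- slide: fixed wooden bead slide on a board 150 x 350 mm (6 mm thick) that also carries the lock. Origin on the table under the nominal lock axis; x points from the lock to the groove, 62 mm away. The groove (27 mm wide) falls towards -y, its rails from 65 mm high at y = +140 mm down to the catch tray at y = -80 mm.
- lock_mark (a point): nominal keyhole centre on top of the steel lock (flat square head 50 x 50 mm, top 80 mm high); axes as the slide. The lock was fitted by hand: the true keyhole lies up to 6 mm off this point along the slide's x and up to 6 mm along its y (not turned, height true), so find it by feel or sight.
- keyhole (a point): nominal outer end of the keyhole's slot, 15 mm along the slide's +x from lock_mark, displaced just as the keyhole is. The keyhole, through the lock's 6 mm cover: a square hole 10 x 10 mm round the lock axis, with a slot 6.6 mm wide from it to this end. The key enters with its x along the slide's x, until its collar sits on the cover.
- cam (a joint): turn of the lock's cam, rad. 0 = shut: its dark arm (73 mm long, 36 to 46 mm high) points along the slide's +x and holds the beads back. 1.1 = open, at its stop. Grows as the key turns clockwise from above. Stops at both ends, needs about 0.05 Nm, stays where left, holds the bit in a fork with 0.8 mm play each side: the cam lags the gripped key by 0.15 to 0.3 rad.
- lock_axis (a point): a point on the nominal lock axis 9 mm below lock_mark, level with the top of the bit when the key is home. Turned, the bit is trapped under the cover (3 mm of free lift): the key comes out only when turned back to within about 0.1 rad of the way it went in.
- tray_in (a point): centre of the catch tray's floor, 8.5 mm above the table (floor falls 5 mm towards -y; inside 80 mm along x, 88 mm along y, walls 34 mm high); axes as the slide.
- pot: small loose terracotta pot, 58 mm high, 92 mm wide over the rim, 80 mm inside the mouth, 54 mm across the inner floor, 350 g; origin under its centre.
- pot_in (a point): centre of the pot's inner floor, 6 mm above the table
- bead1: loose wooden bead, ball 24 mm wide, 12 g, origin at its centre; waits in the groove uphill of the cam arm and rolls into the tray by itself once the arm has swung away.
- bead2: loose wooden bead, ball 24 mm wide, 12 g, origin at its centre; waits in the groove uphill of the cam arm and rolls into the tray by itself once the arm has swung away.
- bead3: loose wooden bead, ball 24 mm wide, 12 g, origin at its centre; waits in the groove uphill of the cam arm and rolls into the tray by itself once the arm has swung away.
- abacus: bystander, loose; origin under its centre: upright violet plastic abacus 180 x 60 x 150 mm high.
- stone1: bystander, loose; origin under its centre: domed green glass counting stone 46 mm wide, 20 mm high.
- stone2: bystander, loose; origin under its centre: domed clear glass counting stone 46 mm wide, 20 mm high.
- timer: bystander, loose; origin under its centre: chrome timer 68 mm wide, 63 mm high.
- rod: bystander, loose; origin under its centre: wooden counting rod 100 x 20 x 20 mm.
- cup: bystander, loose; origin under its centre: white plastic cup 64 mm wide, 60 mm high.

How it is judged:
On the way, in this order (a step that is already met when the one before it is completed fails the run):
1. the key is fully home in the lock (z of key in the frame of lock_mark below 0.004 m and horizontal distance between key and lock_mark below 0.012 m and value of joint cam below 0.3 rad), for 0.1 s.
2. the key, still home, has turned the cam open to its stop (z of key in the frame of lock_mark below 0.004 m and horizontal distance between key and lock_mark below 0.012 m and value of joint cam above 1 rad), for 0.2 s.
3. the key is turned back and drawn out of the lock (value of joint cam below 0.4 rad and z of key in the frame of lock_mark above 0.032 m), for 0.1 s.
At the end, for the whole second after the job is handed in: all three beads lie in the catch tray (centres within 50 mm of its middle, below 30 mm), the cam is back within 0.4 rad of shut (across the groove), and the key is at rest in the upright pot (its collar within 45 mm of the pot's axis and under 75 mm high) (horizontal distance between each of bead1, bead2, bead3 and tray_in below 0.05 m and height (world z) of each of bead1, bead2, bead3 below 0.03 m and value of joint cam below 0.4 rad and horizontal distance between key and pot_in below 0.045 m and height (world z) of key below 0.075 m and linear speed of key below 0.03 m/s and angle between pot's own z axis and vertical below 0.15 rad and linear speed of each of bead1, bead2, bead3 below 0.05 m/s); the robot touches nothing.
It fails at once if the key is pressed or twisted in the lock or on the slide with more than 30 N (contact force between key and slide above 30 N).
It fails at once if the gripper or arm pushes on the slide or lock (over 4 N) (contact force between any of the fingers, the arm and slide above 4 N).
It fails at once if the gripper or arm touches a bead (contact force between any of the fingers, the arm and bead1 above 0.5 N or contact force between any of the fingers, the arm and bead2 above 0.5 N or contact force between any of the fingers, the arm and bead3 above 0.5 N).
It fails at once if the pot is moved more than 40 mm (distance of pot from where it was at the start of the episode above 0.04 m).
It fails at once if a bystander is moved more than 30 mm or tipped (distance of any of abacus, stone1, stone2, timer, rod, cup from where it was at the start of the episode above 0.03 m or angle between any of abacus, stone1, stone2, timer, rod, cup's own z axis and vertical above 0.5 rad).
It also fails if it takes over 72 s, if anything falls off the work surface, if the arm or the gripper's body presses on something with over 40 N, if the wrist force passes 120 N, or if a joint passes its speed limit or range.

## Robot

A 6-joint arm with a two-finger parallel gripper is mounted at the origin on the work surface. World frame = base frame: x ahead of the robot, y to its left, z up, the work surface at z = 0. Lengths are in m, angles in rad, forces in N, time in s.
With the tool pointing down it reaches from about 0.3 to 0.775 m from the base axis. Payload 14.6 kg.
Tool frame: the origin (TCP) lies between the finger pads; the fingertips stand ctrl.tip_extent ahead of it and the grasp point (between the pads) lies 3 mm ahead of it (ctrl.tip_extent is the distance from the TCP to the fingertips, in m); z points along the fingers, y is the line along which they close (so a half turn about z gives the same grasp; the last joint's range is limited). The gripper opens to 94 mm and grips with 3 to 60 N. Pads are 16 mm wide; open, the fingers measure 119 mm over their backs; the gripper's body (75 mm by 177 mm) begins 78 mm behind the grasp point.
Start: joints at [-1.323, 0.3, 1.521, -0, 1.321, -0.067], TCP at [0.17, -0.523, 0.227] pointing down, gripper open.
Joint ranges: [-3.03, 3.03], [-0.79, 2.21], [0.23, 2.52], [-1.04, 4.18], [0, 3.07], [-2.55, 2.55]. Speed limits (rad/s): [2.22, 2.22, 2.57, 3.14, 3.14, 3.14].

## Interface

Orientations are given as [roll, pitch, yaw] about the fixed x, y, z axes, in that order (R = Rz(yaw) Ry(pitch) Rx(roll)).
In Python, from station import ctrl gives the robot as it stands.
- The arm moves only by the tool shift_gripper, called after "Call:" as name(argument=value, ...), one argument or row to a line, values as JSON. Schema: {"type":"object","properties":{"increments":{"type":"array","items":{"type":"object","properties":{"dx":{"type":"number"},"dy":{"type":"number"},"dz":{"type":"number"},"ax":{"type":"number"},"ay":{"type":"number"},"az":{"type":"number"}},"additionalProperties":false},"minItems":1,"maxItems":10},"jaw":{"type":"number"},"grip_force":{"type":"number"},"only":{"type":"string"},"quiet":{"type":"boolean"},"lines":{"type":"string"}},"required":["increments"],"additionalProperties":false}. increments is a list of rows, 1 to 10 of them, each an object with the fields dx, dy, dz (the shift in shares of the most that a row can go, 1 being 50 mm), ax, ay, az (a rotation vector in fractions of the full range, 1 being 2 pi rad); a field left out counts as zero; each row shifts and turns the commanded pose from where the row before left it, along the tool's axes as they then stand; what a row does not reach is not made up. A row lasts 1/10 s, in which the tool goes at most 0.05 m and 0.15 rad, less where a joint would pass 70% of its speed; a pose out of reach is approached as far as the arm can. jaw is the finger opening in m, set as the call begins (left out keeps the last). The fingers move at their own pace and stop on an object; grip_force is the grip in N (left out, the last holds). Time passes only in rows, so rows that do not move let the fingers close. The tool returns the time, the measured TCP pose, the force, the opening and the grip force at its end. only (a regular expression) keeps the lines of the reply that match it, lines (a string "A,B") keeps lines A to B, and quiet returns only ok. A shift or turn number past 1, either way, is cut back to 1. Input that does not fit is refused with a message, and nothing moves.
- ctrl.get_obs(): the state, without advancing time (a new reading comes with each control period).
- ctrl.camera(name): name is "scene" or "side" or "wrist"; returns a dict with "pixels" (420x560x3 uint8, blue, green, red), "fx", "fy", "cx", "cy" (pixels), "k1" (the pictures are not rectified: a ray, as slopes to the right and down, at radius r is drawn at 1 + k1 r^2 times it, then the intrinsics apply), "extrinsics" (4x4, takes a point from camera to world coordinates). Camera axes: x right, y up, looking along -z (the intrinsics and any distortion apply to the point x, -y, -z); pixel columns grow to the right and rows downward; lengths in m; the calibration is good to about 2 mm. A picture is of the moment at which its call begins. There is no depth.
- ctrl.hand_in(): hands the job in; it is judged then, once.
The state is a dict: "time_s": time; "qpos": joint angles; "joint_vel": joint speeds; "tau": joint torques, N m; "ee_pos": TCP position; "eef_rot": TCP orientation; "force": force on the tool from outside, world axes, zero at the start; "moment": the same for the moment, N m; "grip_width": finger opening in m; "grip_force": force on a finger pad.
Only numpy, scipy, OpenCV 4.12 (cv2) and the standard library are available. Lean on these libraries where they do the work, as an engineer would, in place of code of your own. Each camera call takes 0.05 s, during which the arm holds its last target. There are 200 camera calls.

## Working session

There is one attempt and no reset: what is moved stays moved. The work goes in short steps, Python scripts to look and compute and a tool call to move; the robot and the scene stay as the last step left them, time stands still between calls to the robot, and variables do not carry over. Pictures are saved under pics/ and viewed, at most 10 in all, crops included, and the job is handed in when it is done.

```bash
ls; mkdir -p pics; python3 - <<'E'
from station import ctrl
import cv2,numpy as np
o=ctrl.get_obs(); print({k:np.round(v,4).tolist() for k,v in o.items()}, ctrl.tip_extent)
for n in ['scene','side','wrist']:
    c=ctrl.camera(n); cv2.imwrite(f'pics/{n}0.png',c['pixels']); print(n,c['fx'],c['fy'],c['cx'],c['cy'],c['k1'],np.round(c['extrinsics'],3).tolist())
a=cv2.imread('pics/scene0.png')
E
```

```text
pics
station.py
{'time_s': 0.0, 'qpos': [-1.3226, 0.3005, 1.5216, 0.0001, 1.3207, -0.0666], 'joint_vel': [0.001, -0.0002, -0.0009, -0.0005, -0.0003, -0.0006], 'tau': [-0.0006, -53.1808, -35.2735, 0.0708, 0.0245, -0.0001], 'ee_pos': [0.1703, -0.5228, 0.2269], 'eef_rot': [-3.1405, -0.0001, 0.3148], 'force': [0.4633, 0.175, -0.0561], 'moment': [-0.0326, -0.036, 0.0013], 'grip_force': 0.0, 'grip_width': 0.094} 0.022
scene 481.98439546031835 481.98439546031835 276.70915058493784 204.18300038492424 -0.16428375378189763 [[0.326, -0.755, 0.569, 1.306], [0.945, 0.249, -0.211, -0.292], [0.018, 0.607, 0.795, 1.099], [0.0, 0.0, 0.0, 1.0]]
side 441.3277615381824 441.3277615381824 274.6741239023017 199.56809348645731 -0.02851414889501294 [[0.981, 0.142, -0.132, 0.442], [-0.193, 0.637, -0.746, -0.808], [-0.022, 0.757, 0.653, 0.751], [0.0, 0.0, 0.0, 1.0]]
wrist 311.0013978634696 311.0013978634696 278.2262160284371 207.28569836003666 -0.05902855518177323 [[0.309, 0.911, 0.273, 0.25], [-0.951, 0.296, 0.088, -0.498], [-0.001, -0.287, 0.958, 0.384], [0.0, 0.0, 0.0, 1.0]]
```

View pics/scene0.png

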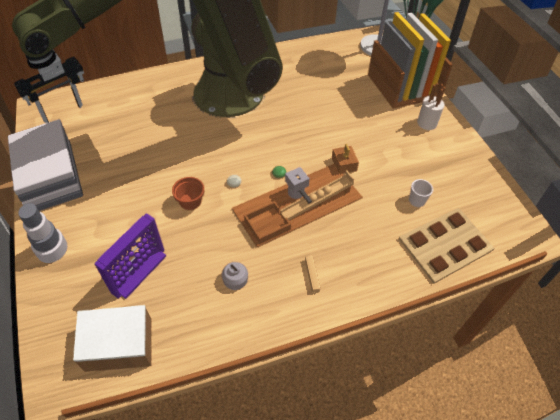

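View pics/side0.png

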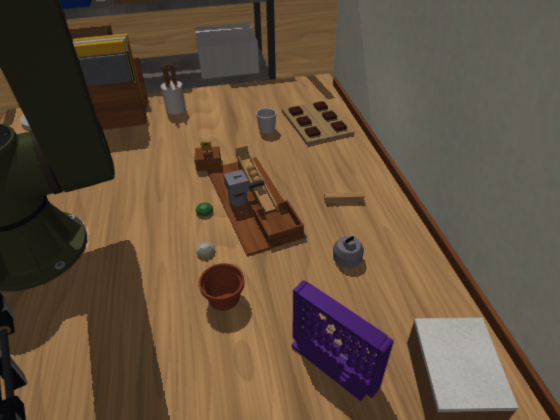

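Scene: stand with key near (345,158), lock head (297,180), pot (189,193), tray (268,220). Side: stand (208,157), lock (236,183), pot (222,287). I'll triangulate these roughly and look closer.

```bash
cat > h.py <<'E'
import numpy as np,cv2
from station import ctrl
def ray(c,u,v):
    K=np.array([[c['fx'],0,c['cx']],[0,c['fy'],c['cy']],[0,0,1.]])
    p=cv2.undistortPoints(np.array([[[u,v]]],float),K,np.array([c['k1'],0,0,0.]))[0,0]
    E=np.array(c['extrinsics']); d=E[:3,:3]@np.array([p[0],-p[1],-1]); return E[:3,3],d/np.linalg.norm(d)
def plane(c,u,v,z):
    o,d=ray(c,u,v); return o+d*(z-o[2])/d[2]
def tri(c1,p1,c2,p2):
    o1,d1=ray(c1,*p1);o2,d2=ray(c2,*p2)
    t=np.linalg.lstsq(np.c_[d1,-d2],o2-o1,rcond=None)[0]
    a,b=o1+t[0]*d1,o2+t[1]*d2; return (a+b)/2,np.linalg.norm(a-b)
def proj(c,P):
    E=np.array(c['extrinsics']); q=E[:3,:3].T@(np.array(P)-E[:3,3]); x,y=q[0]/-q[2],-q[1]/-q[2]; s=1+c['k1']*(x*x+y*y)
    return np.array([c['cx']+c['fx']*x*s,c['cy']+c['fy']*y*s])
E
python3 - <<'E'
from h import *
a=ctrl.camera('scene');b=ctrl.camera('side')
for n,p,q in [('key',(346,148),(206,146)),('lock',(297,177),(237,177)),('pot',(189,190),(222,282))]:
    P,e=tri(a,p,b,q); print(n,P.round(3),round(e,4))
A=cv2.resize(a['pixels'][130:250,225:385],None,fx=5,fy=5,interpolation=cv2.INTER_CUBIC)
B=cv2.resize(b['pixels'][130:260,180:320],None,fx=4.6,fy=4.6,interpolation=cv2.INTER_CUBIC)
cv2.imwrite('pics/a1.png',A);cv2.imwrite('pics/b1.png',B)
E
```

```text
key [0.436 0.245 0.066] 0.0066
lock [0.503 0.064 0.079] 0.0008
pot [ 0.431 -0.231  0.049] 0.0017
```

View pics/a1.png

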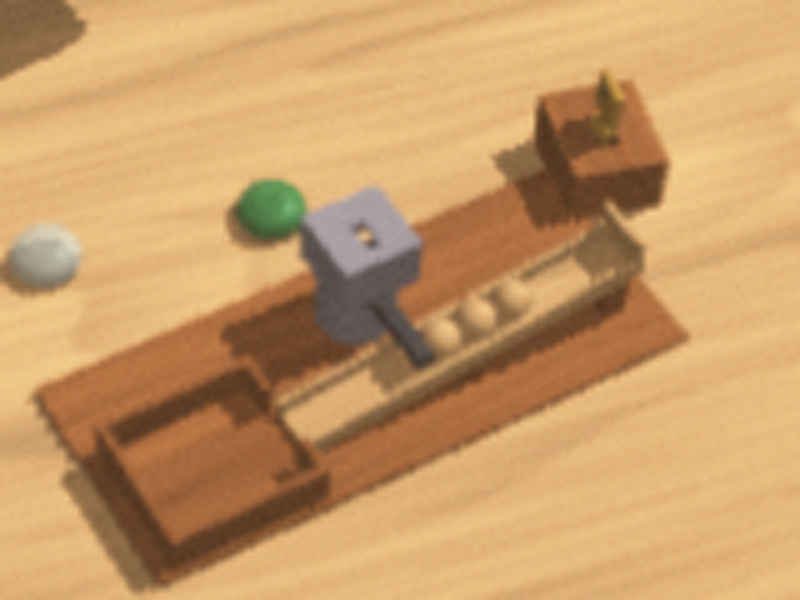

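View pics/b1.png

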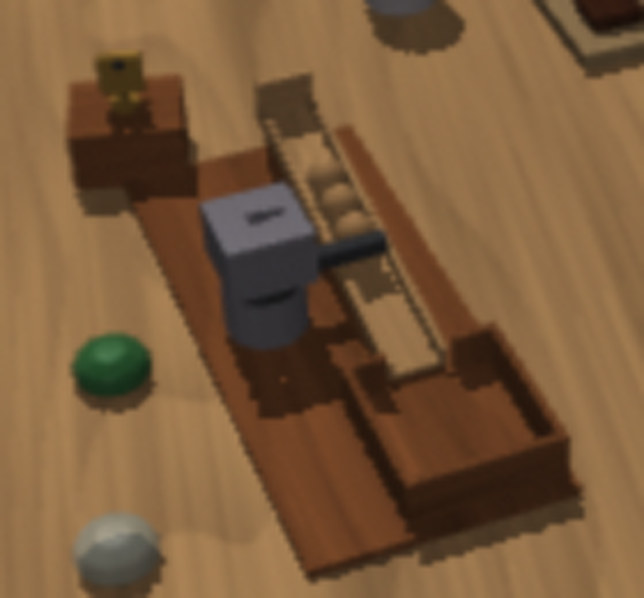

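Scene crop: the lock head spans (302,222)-(422,243), with the keyhole near (365,235). The key stands in the stand at (608,105), and its plate faces the side camera. Next I'll bring the wrist camera over, with tool yaw near pi so that joint 6 has room for the clockwise turn.

The rows are not in the units I measure in: shifts go in shares of 50 mm and turns go in shares of 2 pi rad. I convert before sending: -0.0369 m is -0.738, 0.0316 m is 0.632.

Call:
shift_gripper(
  increments=[
    {"dx":0.632,"dy":-0.738,"dz":-0.04},
    {"dx":0.632,"dy":-0.738,"dz":-0.04},
    {"dx":0.632,"dy":-0.738,"dz":-0.04},
    {"dx":0.632,"dy":-0.738,"dz":-0.04},
    {"dx":0.632,"dy":-0.738,"dz":-0.04},
    {"dx":0.632,"dy":-0.738,"dz":-0.04},
    {"dx":0.632,"dy":-0.738,"dz":-0.04},
    {"dx":0.632,"dy":-0.738,"dz":-0.04},
    {"dx":0.632,"dy":-0.738,"dz":-0.04},
    {"dx":0.632,"dy":-0.738,"dz":-0.04},
  ],
)

```text
time_s: 1.25
ee_pos: [0.3568, -0.0723, 0.2478]
eef_rot: [3.141, -0.001, 0.315]
force: [0.1, -0.7, 0.5]
grip_width: 0.094
grip_force: 0.0
```

Call:
shift_gripper(
  increments=[
    {"dx":0.632,"dy":-0.738,"dz":-0.04},
    {"dx":0.632,"dy":-0.738,"dz":-0.04},
    {"dx":0.632,"dy":-0.738,"dz":-0.04},
    {"dx":0.632,"dy":-0.738,"dz":-0.04},
    {"dx":0.632,"dy":-0.738,"dz":-0.04},
    {"az":-0.0237},
    {"az":-0.0237},
    {"az":-0.0237},
    {"az":-0.0237},
    {"az":-0.0237},
  ],
)

```text
time_s: 2.25
ee_pos: [0.4496, 0.1501, 0.2574]
eef_rot: [-3.141, 0.0, 1.066]
force: [-0.4, -0.1, 0.1]
grip_width: 0.0942
grip_force: 0.0
```

Call:
shift_gripper(
  increments=[
    {"az":-0.0237},
    {"az":-0.0237},
    {"az":-0.0237},
    {"az":-0.0237},
    {"az":-0.0237},
    {"az":-0.0237},
    {"az":-0.0237},
    {"az":-0.0237},
    {"az":-0.0237},
    {"az":-0.0237},
  ],
)

```text
time_s: 3.25
ee_pos: [0.4495, 0.1501, 0.2574]
eef_rot: [-3.141, -0.0, 2.556]
force: [-0.1, -0.5, -0.4]
grip_width: 0.0938
grip_force: 0.0
```

Call:
shift_gripper(
  increments=[
    {"az":-0.0237},
    {"az":-0.0237},
    {"az":-0.0237},
    {"az":-0.0237},
    {},
    {},
  ],
)

```text
time_s: 3.85
ee_pos: [0.4496, 0.1501, 0.2574]
eef_rot: [-3.142, -0.0, 3.141]
force: [-0.5, 0.4, 0.5]
grip_width: 0.0945
grip_force: 0.0
```

```bash
python3 - <<'E'
from h import *
c=ctrl.camera('wrist');cv2.imwrite('pics/w1.png',c['pixels']);print(ctrl.get_obs()['qpos'])
E
```

```text
[ 2.44906508e-01  1.05340544e-01  1.68407037e+00  2.87682887e-05
  1.35218450e+00 -1.32583216e+00]
```

View pics/w1.png

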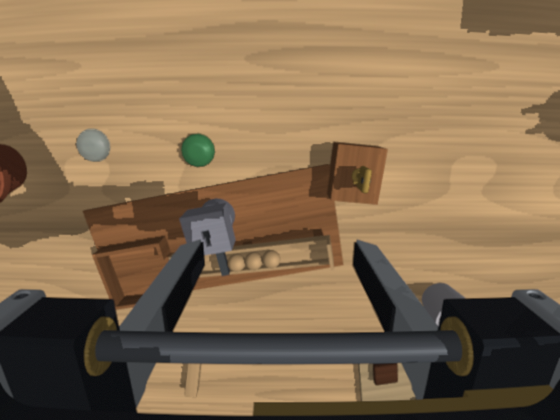

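Wrist: stand top (358,172) with the key plate at (363,180), lock top (207,232) with the keyhole near (208,237), beads (237-272,262). I'll make an enlarged composite of the key and lock for exact pixels.

```bash
python3 - <<'E'
import cv2,numpy as np
w=cv2.imread('pics/w1.png')
A=cv2.resize(w[195:270,175:245],None,fx=5.5,fy=8,interpolation=cv2.INTER_CUBIC)
A=cv2.resize(w[195:270,175:240],None,fx=6,fy=6,interpolation=cv2.INTER_CUBIC)
B=cv2.resize(w[137:212,325:390],None,fx=6,fy=6,interpolation=cv2.INTER_CUBIC)
cv2.imwrite('pics/w2.png',np.hstack([A,B]))
h=cv2.cvtColor(w,cv2.COLOR_BGR2HSV)
for n,(x,y) in dict(top=(200,222),top2=(222,240),side=(227,210),board=(260,200),table=(300,100),key=(363,180),stand=(345,165),groove=(290,258)).items(): print(n,h[y,x])
E
```

```text
top [120  17 137]
top2 [123  17 136]
side [125  16  95]
board [ 13 147 144]
table [ 17 105 189]
key [20 80 70]
stand [ 13 145 121]
groove [ 17 106 181]
```

View pics/w2.png

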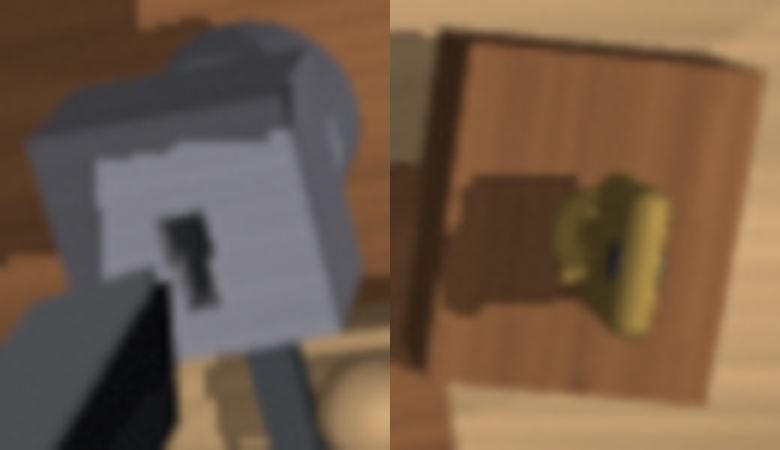

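Crop (6x): the lock top face has corners near (25,140), (280,122) and (345,335). The keyhole square centre is about (186,240) and the slot end about (206,303). The key plate's top strip runs from (648,195) to (632,332).

```bash
python3 - <<'E'
from h import *
a=ctrl.camera('scene');b=ctrl.camera('side');w=ctrl.camera('wrist')
L=lambda x,y:(175-.42+x/6,195-.42+y/6); K=lambda x,y:(325-.42+(x-390)/6,137-.42+y/6)
def P(n,c,q,z): r=plane(c,*q,z); print(n,r[:2].round(4)); return r
def yaw(p,q): d=q-p; print('   len',np.hypot(*d[:2]).round(4),'yaw',np.arctan2(d[1],d[0]).round(3))
A=P('TL',w,L(25,140),.08);B=P('TR',w,L(280,122),.08);C=P('BR',w,L(345,335),.08);yaw(A,B);yaw(B,C);print('head ctr',((A+C)/2).round(4))
A=P('hole',w,L(186,240),.08);B=P('slot end',w,L(206,303),.08);yaw(A,B)
A=P('key k0',w,K(648,195),.078);B=P('key k1',w,K(632,332),.078);yaw(A,B);print('key ctr',((A+B)/2).round(4))
S=[P('stand',w,K(*q),.04) for q in [(470,42),(763,75),(705,405),(425,382)]]
for i in range(4): yaw(S[i],S[(i+1)%4])
print('stand ctr',np.mean(S,0).round(4))
S2=lambda x,y:(225-.4+x/5,130-.4+y/5);D=lambda x,y:(180-.4+x/4.6,130-.4+y/4.6)
S=[P('lock scene',a,S2(*q),.08) for q in [(302,222),(375,187),(422,243),(345,278)]];print('ctr',np.mean(S,0).round(4))
S=[P('lock side',b,D(*q),.08) for q in [(202,208),(288,187),(315,232),(222,255)]];print('ctr',np.mean(S,0).round(4))
P('hole scene',a,S2(365,235),.08);A=P('slot side0',b,D(248,220),.08);B=P('slot side1',b,D(286,211),.08)
S=[P('board scene',a,S2(*q),.006) for q in [(160,580),(38,392),(688,338)]];yaw(S[0],S[1]);yaw(S[0],S[2])
S=[P('board side',b,D(*q),.006) for q in [(312,577),(578,490),(345,127)]];yaw(S[0],S[1]);yaw(S[1],S[2])
print(tri(a,S2(608,75),b,D(120,55)))
E
```

```text
TL [0.4787 0.0351]
TR [0.475 0.084]
BR [0.5188 0.0945]
   len 0.0491 yaw 1.646
   len 0.045 yaw 0.234
head ctr [0.4988 0.0648 0.08  ]
hole [0.499  0.0646]
slot end [0.5121 0.0676]
   len 0.0135 yaw 0.225
key k0 [0.4228 0.2463]
key k1 [0.4485 0.2454]
   len 0.0257 yaw -0.036
key ctr [0.4357 0.2459 0.078 ]
stand [0.3988 0.2194]
stand [0.4049 0.2787]
stand [0.4736 0.273 ]
stand [0.4686 0.2138]
   len 0.0596 yaw 1.469
   len 0.0689 yaw -0.082
   len 0.0595 yaw -1.653
   len 0.0701 yaw 3.06
stand ctr [0.4365 0.2462 0.04  ]
lock scene [0.4834 0.0354]
lock scene [0.4715 0.0836]
lock scene [0.5187 0.0937]
lock scene [0.529  0.0442]
ctr [0.5006 0.0642 0.08  ]
lock side [0.4707 0.0796]
lock side [0.5191 0.0881]
lock side [0.5277 0.0451]
lock side [0.4768 0.0366]
ctr [0.4986 0.0624 0.08  ]
hole scene [0.5033 0.0656]
slot side0 [0.4939 0.0635]
slot side1 [0.5151 0.0668]
board scene [ 0.6386 -0.0983]
board scene [ 0.4968 -0.1259]
board scene [0.5774 0.2433]
   len 0.1444 yaw -2.95
   len 0.347 yaw 1.748
board side [ 0.4951 -0.1318]
board side [ 0.6372 -0.1018]
board side [0.5718 0.2416]
   len 0.1452 yaw 0.208
   len 0.3495 yaw 1.759
(array([0.436618  , 0.24326017, 0.08228318]), np.float64(0.006663981269988319))
```

Head, hole and stand sizes all agree with the given ones. Hole is at about (.499,.0645) with slide yaw about 0.183; the key is at about (.436,.246) with yaw about -0.08. Now the grasp.

To row units: 0.03 m is 0.6, 0.0192 m is 0.384, 0.08 rad is 0.0127.

Call:
shift_gripper(
  increments=[
    {"dx":0.054,"dy":0.384,"dz":0.6},
    {"dx":0.054,"dy":0.384,"dz":0.6},
    {"dx":0.054,"dy":0.384,"dz":0.6},
    {"dx":0.054,"dy":0.384,"dz":0.6},
    {"dx":0.054,"dy":0.384,"dz":0.6},
    {"dz":0.24,"az":0.0127},
    {"dz":0.24},
    {"dz":0.24},
    {},
  ],
  jaw=0.05,
)

```text
time_s: 4.95
ee_pos: [0.4354, 0.2455, 0.0703]
eef_rot: [-3.141, -0.001, 3.066]
force: [-0.1, -0.9, -0.6]
grip_width: 0.05
grip_force: 0.0
```

Call:
shift_gripper(
  increments=[
    {},
    {},
    {},
    {},
    {},
    {},
    {},
    {},
  ],
  jaw=0.0,
  grip_force=20,
)

```text
time_s: 5.75
ee_pos: [0.4358, 0.2465, 0.0716]
eef_rot: [3.141, 0.0, 3.066]
force: [0.4, 5.5, -2.0]
grip_width: 0.0078
grip_force: 20.0
```

To row units: -0.03 m is -0.6, -0.02 m is -0.4.

Call:
shift_gripper(
  increments=[
    {"dz":-0.2},
    {"dz":-0.4},
    {"dz":-0.6},
    {"dz":-0.6},
    {"dz":-0.6},
    {},
    {},
  ],
  grip_force=45,
)

```text
time_s: 6.45
ee_pos: [0.4356, 0.2459, 0.1912]
eef_rot: [-3.141, 0.0, 3.066]
force: [0.0, 0.4, -1.0]
grip_width: 0.0075
grip_force: 45.0
```

```bash
python3 - <<'E'
from h import *
a=ctrl.camera('scene');b=ctrl.camera('side')
o=ctrl.get_obs(); p=np.array(o['ee_pos']); print(p.round(4),np.round(o['force'],2))
ims=[]
for n,c in (('a',a),('b',b)):
    u,v=proj(c,p-[0,0,.03]).astype(int); print(n,u,v)
    ims.append(cv2.resize(c['pixels'][v-35:v+35,u-30:u+30],None,fx=6,fy=6,interpolation=cv2.INTER_CUBIC))
cv2.imwrite('pics/g1.png',np.hstack(ims))
E
```

```text
[0.4352 0.2457 0.1902] [ 0.27 -0.3  -1.59]
a 349 125
b 200 115
```

View pics/g1.png

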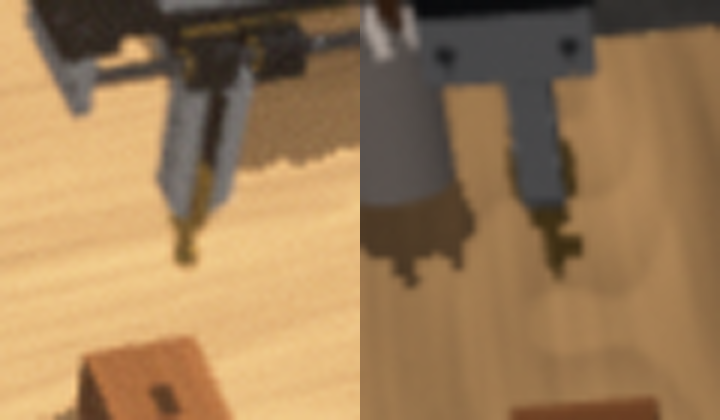

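Side view: the bit points right (+x), the key hangs vertical between the pads, and the nose is at crop (557,275). In the scene view the nose is at (185,264).

```bash
python3 - <<'E'
from h import *
a=ctrl.camera('scene');b=ctrl.camera('side')
A=lambda x,y:(319-.4+x/6,90-.4+y/6);B=lambda x,y:(170-.4+(x-360)/6,80-.4+y/6)
print('nose',tri(a,A(185,264),b,B(557,277)))
print('bit',tri(a,A(190,256),b,B(580,244)))
E
```

```text
nose (array([0.43531795, 0.2484571 , 0.12786475]), np.float64(0.0020902217931131942))
bit (array([0.44760264, 0.24277277, 0.14640652]), np.float64(0.0018514885875317642))
```

To row units: -0.0352 m is -0.704, -0.0154 m is -0.308, -0.129 rad is -0.0205.

Call:
shift_gripper(
  increments=[
    {"dx":-0.308,"dy":-0.704},
    {"dx":-0.308,"dy":-0.704},
    {"dx":-0.308,"dy":-0.704},
    {"dx":-0.308,"dy":-0.704},
    {"dx":-0.308,"dy":-0.704},
    {"dz":0.2,"az":-0.0205},
    {"dz":0.2,"az":-0.0205},
    {"dz":0.2},
    {"dz":0.16},
    {},
  ],
)

```text
time_s: 7.65
ee_pos: [0.4986, 0.0649, 0.1521]
eef_rot: [3.141, -0.002, -2.962]
force: [0.1, -0.4, -1.3]
grip_width: 0.0079
grip_force: 45.0
```

```bash
python3 - <<'E'
from h import *
o=ctrl.get_obs(); p=np.array(o['ee_pos']); print(p.round(4),np.round(o['force'],2),np.round(o['moment'],3),o['eef_rot'])
ims=[]
for n in ('scene','side'):
    c=ctrl.camera(n)
    u,v=proj(c,[.499,.0645,.085]).astype(int); print(n,u,v)
    ims.append(cv2.resize(c['pixels'][v-35:v+35,u-32:u+32],None,fx=6,fy=6,interpolation=cv2.INTER_CUBIC))
cv2.imwrite('pics/g2.png',np.hstack(ims))
E
```

```text
[0.4986 0.0649 0.1521] [ 0.1  -0.43 -1.3 ] [ 0.071 -0.105  0.039] [ 3.14131427e+00 -2.23514234e-03 -2.96199514e+00]
scene 296 174
side 235 175
```

View pics/g2.png

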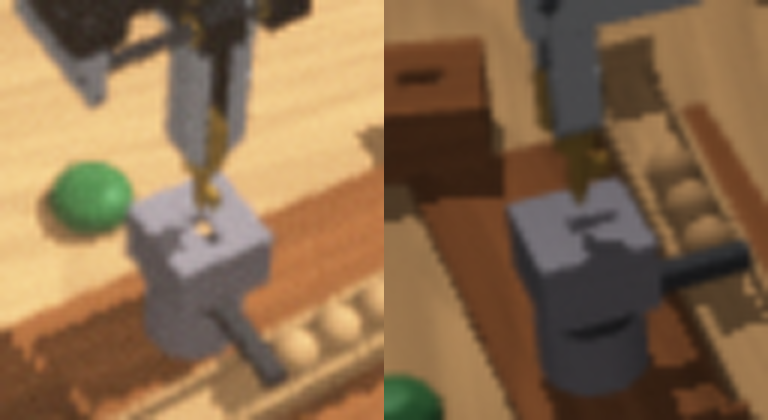

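The nose is just above the head: scene nose (207,206), hole (204,229); side nose (582,201), slot ends (568,224)-(617,213). I'll compare nose and hole within each view so the calibration bias cancels.

```bash
python3 - <<'E'
from h import *
a=ctrl.camera('scene');b=ctrl.camera('side')
A=lambda x,y:(296-32-.4+x/6,174-35-.4+y/6);B=lambda x,y:(235-32-.4+(x-384)/6,175-35-.4+y/6)
print('nose',tri(a,A(207,206),b,B(582,201)))
for z in(.08,):
  print('hole scene',plane(a,*A(204,229),z),'side ends',plane(b,*B(568,224),z),plane(b,*B(617,213),z))
print('nose at z .0906 scene',plane(a,*A(207,206),.0906),'side',plane(b,*B(582,201),.0906))
# where the hole square corners (10mm) at candidate centre would be, crop px
R=lambda t:np.array([[np.cos(t),-np.sin(t)],[np.sin(t),np.cos(t)]])
for q in [(-5,-5),(5,-5),(15,0),(5,5),(-5,5)]:
  w=np.r_[np.array([.499,.0645])+R(.183)@np.array(q)*1e-3,.08]
  u=proj(a,w);v=proj(b,w); print(q,((u-[263.6,138.6])*6).round(0),((v-[202.6,139.6])*6+[384,0]).round(0))
# bright/dark masks of hole
for n,c,(u,v) in (('a',a,(297,177)),('b',b,(238,177))):
  print(n);print(cv2.cvtColor(c['pixels'],cv2.COLOR_BGR2GRAY)[v-8:v+10,u-10:u+11])
E
```

```text
nose (array([0.49997392, 0.06751305, 0.09015645]), np.float64(0.0014664870307479925))
hole scene [0.50388597 0.06537123 0.08      ] side ends [0.49357866 0.06562627 0.08      ] [0.51446123 0.06852967 0.08      ]
nose at z .0906 scene [0.49953885 0.06790387 0.0906    ] side [0.50030771 0.06592365 0.0906    ]
(-5, -5) [184. 219.] [573. 234.]
(5, -5) [195. 233.] [597. 228.]
(15, 0) [215. 243.] [616. 215.]
(5, 5) [213. 225.] [589. 214.]
(-5, 5) [202. 211.] [566. 220.]
a
[[199 199 203 199 202 204 199 191 177 124  98 110 152 169 170 185 192 197
  195 194 197]
 [200 203 201 198 189 186 177 175 169 117  93 114 150 161 169 175 191 195
  195 193 194]
 [192 194 188 179 174 173 172 170 169 123  94  96 124 140 164 171 179 187
  192 196 196]
 [179 178 173 175 173 175 168 171 169 137 103  98 100 118 157 169 174 181
  194 200 202]
 [174 172 173 172 175 172 171 172 169 153 120 128 122 135 164 171 171 173
  184 199 204]
 [169 173 173 174 170 172 175 166 158 146 121 146 153 166 170 174 174 172
  174 191 184]
 [149 169 172 173 172 168 170 160 139 116 118 134 159 172 172 173 173 169
  174 174 151]
 [117 
[... 1878 characters left out ...]
3 114 113 111 107 106 101  80  99 107 107 109 109 112 113 113
  112 104  79]
 [114 114 114 114 114 112 112 109  78  58  62  64  65  65  70  99 108 110
  108  98  75]
 [113 115 115 114 115 114 112 110  76  56  53  53  52  52  53  64  80  84
   71  64  57]
 [107 116 115 115 115 114 114 112 102  68  54  52  53  53  53  54  57  58
   55  53  49]
 [ 99 114 117 116 113 113 110 107  89  63  54  53  53  53  54  53  53  53
   52  52  51]
 [ 76 105 112 109  94  86  78  68  60  54  53  53  53  53  52  52  52  51
   52  53  53]
 [ 52  78  78  69  62  59  57  55  53  53  52  53  53  52  52  52  53  53
   53  53  53]
 [ 44  54  56  55  54  53  53  52  52  52  52  53  53  53  53  53  53  53
   53  53  51]]
```

Both views agree to about 1 mm that nose and hole line up. I'll go down gently and feel.

To row units: 0.004 m is 0.08, 0.002 m is 0.04.

Call:
shift_gripper(
  increments=[
    {"dz":0.08},
    {"dz":0.08},
    {"dz":0.04},
    {"dz":0.04},
    {"dz":0.02},
    {"dz":0.02},
    {},
  ],
)

```text
time_s: 8.55
ee_pos: [0.4991, 0.0647, 0.1394]
eef_rot: [3.142, -0.0, -2.959]
force: [0.5, 0.6, -0.7]
grip_width: 0.0077
grip_force: 45.0
```

```bash
python3 -c "
from h import *
o=ctrl.get_obs();print(o['ee_pos'].round(4) if hasattr(o['ee_pos'],'round') else o['ee_pos'],np.round(o['force'],2),np.round(o['moment'],3))"
```

```text
[0.4991 0.0647 0.1394] [ 0.52  0.55 -0.65] [ 0.032 -0.106 -0.048]
```

To row units: 0.002 m is 0.04, 0.001 m is 0.02.

Call:
shift_gripper(
  increments=[
    {"dz":0.04},
    {"dz":0.02},
    {"dz":0.02},
    {"dz":0.02},
    {},
  ],
)

```text
time_s: 9.05
ee_pos: [0.4991, 0.0647, 0.1343]
eef_rot: [3.142, -0.0, -2.959]
force: [0.1, -0.3, -0.8]
grip_width: 0.0078
grip_force: 45.0
```

```bash
python3 -c "
from h import *
o=ctrl.get_obs();print(np.round(o['ee_pos'],4),np.round(o['force'],2),np.round(o['moment'],3))"
```

```text
[0.4991 0.0647 0.1343] [ 0.09 -0.26 -0.77] [ 0.05  -0.132 -0.012]
```

To row units: 0.001 m is 0.02.

Call:
shift_gripper(
  increments=[
    {"dz":0.02},
    {"dz":0.02},
    {"dz":0.02},
    {},
  ],
)

```text
time_s: 9.45
ee_pos: [0.4991, 0.0647, 0.1313]
eef_rot: [3.142, -0.0, -2.959]
force: [0.0, 0.8, -0.5]
grip_width: 0.0076
grip_force: 45.0
```

Call:
shift_gripper(
  increments=[
    {"dz":0.02},
    {"dz":0.02},
    {},
  ],
)

```text
time_s: 9.75
ee_pos: [0.4991, 0.0647, 0.1293]
eef_rot: [3.142, -0.0, -2.959]
force: [0.2, -0.6, -0.7]
grip_width: 0.0078
grip_force: 45.0
```

To row units: 0.001 m is 0.02.

Call:
shift_gripper(
  increments=[
    {"dz":0.02},
    {"dz":0.02},
    {"dz":0.02},
    {"dz":0.02},
    {},
  ],
)

```text
time_s: 10.25
ee_pos: [0.4991, 0.0647, 0.1253]
eef_rot: [3.142, -0.0, -2.959]
force: [-0.5, 0.2, -0.7]
grip_width: 0.0079
grip_force: 45.0
```

Call:
shift_gripper(
  increments=[
    {"dz":0.03},
    {"dz":0.03},
    {"dz":0.03},
    {"dz":0.03},
    {},
  ],
)

```text
time_s: 10.75
ee_pos: [0.4991, 0.0647, 0.1192]
eef_rot: [3.142, -0.0, -2.959]
force: [-0.0, -0.2, -1.1]
grip_width: 0.0077
grip_force: 45.0
```

To row units: 0.0015 m is 0.03.

Call:
shift_gripper(
  increments=[
    {"dz":0.03},
    {"dz":0.03},
    {"dz":0.03},
    {},
  ],
)

```text
time_s: 11.15
ee_pos: [0.4991, 0.0647, 0.1147]
eef_rot: [3.142, -0.0, -2.959]
force: [0.2, 0.6, -0.4]
grip_width: 0.0075
grip_force: 45.0
```

To row units: 0.001 m is 0.02.

Call:
shift_gripper(
  increments=[
    {"dz":0.02},
    {"dz":0.02},
    {},
  ],
)

```text
time_s: 11.45
ee_pos: [0.4991, 0.0648, 0.1128]
eef_rot: [3.141, -0.0, -2.959]
force: [0.0, 1.1, -0.9]
grip_width: 0.0079
grip_force: 45.0
```

Call:
shift_gripper(
  increments=[
    {"dz":0.01},
    {"dz":0.01},
    {},
  ],
)

```text
time_s: 11.75
ee_pos: [0.4992, 0.0647, 0.1119]
eef_rot: [3.142, -0.0, -2.959]
force: [0.1, 0.7, -1.1]
grip_width: 0.0078
grip_force: 45.0
```

To row units: 0.0005 m is 0.01.

Call:
shift_gripper(
  increments=[
    {"dz":0.01},
    {"dz":0.01},
    {},
  ],
)

```text
time_s: 12.05
ee_pos: [0.4993, 0.0648, 0.1114]
eef_rot: [-3.142, 0.001, -2.959]
force: [-1.0, 1.2, 5.7]
grip_width: 0.008
grip_force: 45.0
```

Call:
shift_gripper(
  increments=[
    {"dz":0.01},
    {},
  ],
)

```text
time_s: 12.25
ee_pos: [0.4995, 0.0647, 0.1113]
eef_rot: [-3.141, 0.001, -2.959]
force: [-3.1, 0.8, 10.7]
grip_width: 0.0076
grip_force: 45.0
```

Home: contact at TCP z 0.1114, exactly as expected. I'll ease the press, then turn clockwise and watch the forces.

To row units: -0.0006 m is -0.012, 0.08 rad is 0.0127.

Call:
shift_gripper(
  increments=[
    {"dz":-0.012},
    {},
    {"az":0.0127},
    {"az":0.0127},
    {"az":0.0127},
    {},
  ],
)

```text
time_s: 12.85
ee_pos: [0.4994, 0.0652, 0.1114]
eef_rot: [3.141, 0.001, 3.081]
force: [-1.1, 4.2, 5.8]
grip_width: 0.0077
grip_force: 45.0
```

```bash
python3 -c "
from h import *
o=ctrl.get_obs();print(np.round(o['ee_pos'],4),np.round(o['force'],2),np.round(o['moment'],3))"
```

```text
[0.4994 0.0652 0.1114] [-1.14  4.19  5.85] [1.037 0.125 0.035]
```

To row units: 0.1 rad is 0.0159.

Call:
shift_gripper(
  increments=[
    {"az":0.0159},
    {"az":0.0159},
    {"az":0.0159},
    {},
  ],
)

```text
time_s: 13.25
ee_pos: [0.4995, 0.0653, 0.1114]
eef_rot: [3.14, 0.001, 2.78]
force: [0.1, 6.0, 4.4]
grip_width: 0.0078
grip_force: 45.0
```

```bash
python3 -c "
from h import *
o=ctrl.get_obs();print(np.round(o['ee_pos'],4),np.round(o['force'],2),np.round(o['moment'],3))"
```

```text
[0.4995 0.0653 0.1114] [0.11 5.97 4.39] [ 1.247 -0.119  0.033]
```

To row units: 0.1 rad is 0.0159.

Call:
shift_gripper(
  increments=[
    {"az":0.0159},
    {"az":0.0159},
    {"az":0.0159},
    {},
  ],
)

```text
time_s: 13.65
ee_pos: [0.4997, 0.0653, 0.1114]
eef_rot: [3.14, 0.001, 2.48]
force: [2.2, 6.6, 4.2]
grip_width: 0.0074
grip_force: 45.0
```

```bash
python3 -c "
from h import *
o=ctrl.get_obs();print(np.round(o['ee_pos'],4),np.round(o['force'],2),np.round(o['moment'],3))"
```

```text
[0.4997 0.0653 0.1114] [2.2  6.64 4.18] [ 1.245 -0.426 -0.007]
```

To row units: 0.1 rad is 0.0159.

Call:
shift_gripper(
  increments=[
    {"az":0.0159},
    {"az":0.0159},
    {"az":0.008},
    {},
  ],
)

```text
time_s: 14.05
ee_pos: [0.4999, 0.0652, 0.1115]
eef_rot: [3.139, 0.001, 2.232]
force: [2.3, 5.0, 2.2]
grip_width: 0.0078
grip_force: 45.0
```

```bash
python3 -c "
from h import *
o=ctrl.get_obs();print(np.round(o['ee_pos'],4),np.round(o['force'],2),np.round(o['moment'],3))"
```

```text
[0.4999 0.0652 0.1115] [2.29 5.01 2.2 ] [ 1.137 -0.662 -0.015]
```

To row units: 0.05 rad is 0.008.

Call:
shift_gripper(
  increments=[
    {"az":0.008},
    {"az":0.008},
    {},
  ],
)

```text
time_s: 14.35
ee_pos: [0.4999, 0.0651, 0.1114]
eef_rot: [3.139, 0.0, 2.132]
force: [2.9, 4.1, 3.7]
grip_width: 0.0078
grip_force: 45.0
```

```bash
python3 -c "
from h import *
o=ctrl.get_obs();print(np.round(o['ee_pos'],4),np.round(o['force'],2),np.round(o['moment'],3))"
```

```text
[0.4999 0.0651 0.1114] [2.88 4.13 3.68] [ 0.983 -0.731  0.067]
```

To row units: 0.05 rad is 0.008.

Call:
shift_gripper(
  increments=[
    {"az":0.008},
    {"az":0.0064},
    {},
  ],
)

```text
time_s: 14.65
ee_pos: [0.4999, 0.0651, 0.1114]
eef_rot: [3.139, 0.0, 2.042]
force: [2.8, 4.1, 2.7]
grip_width: 0.0076
grip_force: 45.0
```

```bash
python3 -c "
from h import *
o=ctrl.get_obs();print(np.round(o['ee_pos'],4),np.round(o['force'],2),np.round(o['moment'],3))"
```

```text
[0.4999 0.0651 0.1114] [2.81 4.14 2.69] [ 0.922 -0.758  0.056]
```

To row units: 0.03 rad is 0.0048.

Call:
shift_gripper(
  increments=[
    {"az":0.0048},
    {"az":0.0048},
    {},
  ],
)

```text
time_s: 14.95
ee_pos: [0.5, 0.065, 0.1115]
eef_rot: [3.139, 0.0, 1.983]
force: [3.2, 4.3, 1.8]
grip_width: 0.0079
grip_force: 45.0
```

```bash
python3 - <<'E'
from h import *
o=ctrl.get_obs();print(np.round(o['ee_pos'],4),np.round(o['force'],2),np.round(o['moment'],3))
ims=[]
for n in ('scene','side'):
    c=ctrl.camera(n)
    u,v=proj(c,[.55,.05,.05]).astype(int); print(n,u,v)
    ims.append(cv2.resize(c['pixels'][v-50:v+50,u-65:u+65],None,fx=3,fy=3,interpolation=cv2.INTER_CUBIC))
cv2.imwrite('pics/t1.png',np.hstack(ims))
E
```

```text
[0.5    0.065  0.1115] [3.2  4.29 1.78] [ 0.855 -0.889  0.022]
scene 297 197
side 257 187
```

View pics/t1.png

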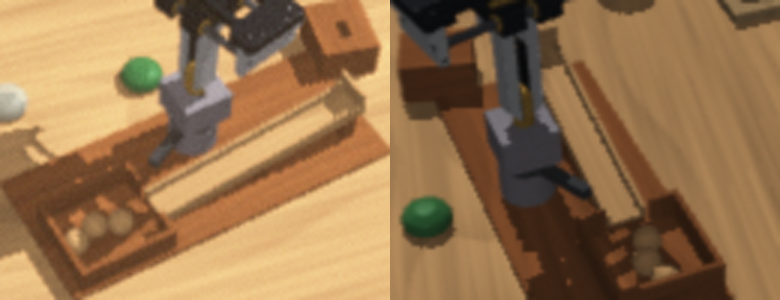

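All three beads are in the tray. The cam arm tip is at scene crop (155,160) and side (585,190); I'll work out its angle.

To row units: 0.03 rad is 0.0048.

```bash
python3 - <<'E'
from h import *
a=ctrl.camera('scene');b=ctrl.camera('side')
for c,p in((a,(283.5,200.2)),(b,(257.2,199.8))):
    P=plane(c,*p,.043); d=P[:2]-[.4995,.065]; print(P.round(4),np.hypot(*d).round(4),'cam',.183-np.arctan2(d[1],d[0]))
o=ctrl.get_obs();print(np.round(o['force'],2),np.round(o['moment'],3))
E
```

```text
[0.5428 0.011  0.043 ] 0.0692 cam 1.0783878065907064
[0.5428 0.0095 0.043 ] 0.0704 cam 1.0916746908204196
[3.68 3.67 2.76] [ 0.845 -0.889  0.059]
```

Call:
shift_gripper(
  increments=[
    {"az":0.0048},
    {"az":0.0048},
    {},
  ],
)

```text
time_s: 15.45
ee_pos: [0.5002, 0.0651, 0.1115]
eef_rot: [3.138, 0.0, 1.923]
force: [5.3, 5.6, 0.7]
grip_width: 0.0081
grip_force: 45.0
```

```bash
python3 -c "
from h import *
o=ctrl.get_obs();print(np.round(o['ee_pos'],4),np.round(o['force'],2),np.round(o['moment'],3))"
```

```text
[0.5002 0.0651 0.1115] [5.31 5.6  0.71] [ 0.937 -1.286  0.092]
```

The cam measures about 1.08 rad in both views and the force is rising, so it is at its stop. I'll hold briefly and turn back.

To row units: -0.1 rad is -0.0159.

Call:
shift_gripper(
  increments=[
    {},
    {},
    {},
    {"az":-0.0159},
    {"az":-0.0159},
    {"az":-0.0159},
    {"az":-0.0159},
    {},
  ],
)

```text
time_s: 16.25
ee_pos: [0.4993, 0.0647, 0.1114]
eef_rot: [3.141, 0.0, 2.327]
force: [-1.9, 0.6, 6.3]
grip_width: 0.0077
grip_force: 45.0
```

```bash
python3 -c "
from h import *
o=ctrl.get_obs();print(np.round(o['ee_pos'],4),np.round(o['force'],2),np.round(o['moment'],3))"
```

```text
[0.4993 0.0647 0.1114] [-1.91  0.62  6.31] [0.167 0.352 0.04 ]
```

To row units: -0.1 rad is -0.0159.

Call:
shift_gripper(
  increments=[
    {"az":-0.0159},
    {"az":-0.0159},
    {"az":-0.0159},
    {"az":-0.0159},
    {"az":-0.0159},
    {},
  ],
)

```text
time_s: 16.85
ee_pos: [0.4989, 0.0645, 0.1114]
eef_rot: [-3.141, -0.001, 2.827]
force: [-6.3, -0.9, 9.8]
grip_width: 0.0073
grip_force: 45.0
```

```bash
python3 -c "
from h import *
o=ctrl.get_obs();print(np.round(o['ee_pos'],4),np.round(o['force'],2),np.round(o['moment'],3))"
```

```text
[0.4989 0.0645 0.1114] [-6.28 -0.85  9.85] [-0.203  1.06   0.034]
```

To row units: -0.0008 m is -0.016, -0.1 rad is -0.0159.

Call:
shift_gripper(
  increments=[
    {"dz":-0.016},
    {"az":-0.0159},
    {"az":-0.0159},
    {"az":-0.0159},
    {"az":-0.0159},
    {"az":-0.008},
    {"az":-0.0064},
    {},
  ],
)

```text
time_s: 17.65
ee_pos: [0.4988, 0.0645, 0.1115]
eef_rot: [-3.141, -0.001, -2.969]
force: [-2.3, -1.2, -1.1]
grip_width: 0.0076
grip_force: 45.0
```

```bash
python3 -c "
from h import *
o=ctrl.get_obs();print(np.round(o['ee_pos'],4),np.round(o['force'],2),np.round(o['moment'],3))"
```

```text
[0.4988 0.0645 0.1115] [-2.28 -1.17 -1.1 ] [-0.203  0.37  -0.061]
```

The rows are not in the units I measure in: shifts go in shares of 50 mm and turns go in shares of 2 pi rad. I convert before sending: -0.001 m is -0.02, -0.0005 m is -0.01, -0.01 rad is -0.0016.

Call:
shift_gripper(
  increments=[
    {"dz":-0.02,"az":-0.0016},
    {"dz":-0.02},
    {"dz":-0.02},
    {"dz":-0.01},
    {"dz":-0.01},
    {"dz":-0.01},
    {},
  ],
)

```text
time_s: 18.35
ee_pos: [0.4992, 0.0647, 0.1165]
eef_rot: [3.142, 0.0, -2.959]
force: [0.1, -0.9, -0.8]
grip_width: 0.0077
grip_force: 45.0
```

```bash
python3 -c "
from h import *
o=ctrl.get_obs();print(np.round(o['ee_pos'],4),np.round(o['force'],2),np.round(o['moment'],3))"
```

```text
[0.4992 0.0647 0.1165] [ 0.14 -0.87 -0.79] [ 0.104 -0.141 -0.006]
```

To row units: -0.006 m is -0.12, -0.004 m is -0.08.

Call:
shift_gripper(
  increments=[
    {"dz":-0.04},
    {"dz":-0.06},
    {"dz":-0.08},
    {"dz":-0.12},
    {},
  ],
)

```text
time_s: 18.85
ee_pos: [0.4996, 0.0648, 0.1324]
eef_rot: [-3.141, 0.001, -2.959]
force: [0.9, -0.7, -0.3]
grip_width: 0.008
grip_force: 45.0
```

Call:
shift_gripper(
  increments=[
    {"dz":-0.2},
    {"dz":-0.4},
    {"dz":-0.4},
    {"dz":-0.3},
    {},
    {},
  ],
)

```text
time_s: 19.45
ee_pos: [0.499, 0.0647, 0.1962]
eef_rot: [3.142, 0.0, -2.959]
force: [-0.4, 0.0, -1.2]
grip_width: 0.0078
grip_force: 45.0
```

```bash
python3 - <<'E'
from h import *
ims=[]
for n,P0 in (('scene',(470,-290)),('side',None)):
    c=ctrl.camera(n); p=c['pixels']
    h=cv2.cvtColor(p,cv2.COLOR_BGR2HSV); u,v=proj(c,[.431,-.231,.055]).astype(int)
    m=cv2.inRange(h,(0,150,30),(11,255,255)); r=np.zeros_like(m); r[v-30:v+45,u-40:u+40]=255; m&=r
    k=max(cv2.findContours(m,cv2.RETR_EXTERNAL,cv2.CHAIN_APPROX_NONE)[0],key=cv2.contourArea)
    x,y,w,hh=cv2.boundingRect(k); top=k[:,0,1].min(); L=k[k[:,0,0].argmin(),0];R=k[k[:,0,0].argmax(),0]
    print(n,'bbox',x,y,w,hh,'L',L,R)
    A,B=plane(c,*L,.055),plane(c,*R,.055); T=plane(c,k[k[:,0,1].argmin(),0,0],top,.058); print(A.round(3),B.round(3),'mid',((A+B)/2).round(3),'w',np.linalg.norm(A-B).round(3),'top',T.round(3))
    u,v=proj(c,[.53,.07,.06]).astype(int); print(u,v); ims.append(cv2.resize(p[v-45:v+45,u-60:u+60],None,fx=3.2,fy=3.2,interpolation=cv2.INTER_CUBIC))
cv2.imwrite('pics/c1.png',np.hstack(ims))
E
```

```text
scene bbox 172 177 32 33 L [172 188] [203 192]
[ 0.412 -0.275  0.055] [ 0.454 -0.195  0.055] mid [ 0.433 -0.235  0.055] w 0.09 top [ 0.388 -0.229  0.058]
302 187
side bbox 199 264 45 47 L [199 281] [243 287]
[ 0.386 -0.225  0.055] [ 0.471 -0.258  0.055] mid [ 0.428 -0.241  0.055] w 0.091 top [ 0.426 -0.19   0.058]
247 180
```

View pics/c1.png

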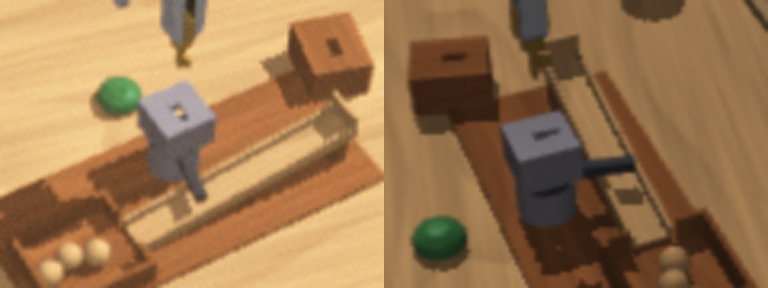

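Beads are in the tray, the key is out, and the cam arm is back across the groove (tip at scene (200,196), side (632,163)). I'll check its angle and plan the move to the pot.

```bash
python3 - <<'E'
from h import *
a=ctrl.camera('scene');b=ctrl.camera('side')
for c,p in((a,(302-60+200/3.2,187-45+196/3.2)),(b,(247-60+(632-384)/3.2,180-45+163/3.2))):
    P=plane(c,*p,.043); d=P[:2]-[.4995,.065]; print(P.round(4),np.hypot(*d).round(4),'cam',.183-np.arctan2(d[1],d[0]))
o=ctrl.get_obs(); p=np.array(o['ee_pos']); y=o['eef_rot'][2]; D=np.array([.432,-.234])-p[:2]
print(p,y,D,'tool',np.cos(y)*D[0]+np.sin(y)*D[1],np.sin(y)*D[0]-np.cos(y)*D[1],o['qpos'])
E
```

```text
[0.571  0.0626 0.043 ] 0.0716 cam 0.21606152805557466
[0.5698 0.0589 0.043 ] 0.0706 cam 0.2700989234520019
[0.49888193 0.06467641 0.195586  ] -2.959377554347502 [-0.06688193 -0.29867641] tool 0.11989736362700412 -0.28161216217216006 [ 5.61225206e-02  2.25909679e-01  1.69128071e+00 -3.94885661e-05
  1.22571933e+00 -1.69687544e+00]
```

To row units: -0.0352 m is -0.704, 0.015 m is 0.3.

Call:
shift_gripper(
  increments=[
    {"dx":0.3,"dy":-0.704},
    {"dx":0.3,"dy":-0.704},
    {"dx":0.3,"dy":-0.704},
    {"dx":0.3,"dy":-0.704},
    {"dx":0.3,"dy":-0.704},
    {"dx":0.3,"dy":-0.704},
    {"dx":0.3,"dy":-0.704},
    {"dx":0.3,"dy":-0.704},
    {},
    {},
  ],
)

```text
time_s: 20.65
ee_pos: [0.4319, -0.2342, 0.1958]
eef_rot: [3.141, -0.001, -2.961]
force: [-0.2, 0.2, -1.6]
grip_width: 0.0073
grip_force: 45.0
```

Call:
shift_gripper(
  increments=[
    {"dz":0.6},
    {"dz":0.6},
    {"dz":0.6},
    {"dz":0.4},
    {"dz":0.16},
    {"dz":0.08},
    {},
  ],
)

```text
time_s: 21.35
ee_pos: [0.4325, -0.2337, 0.0747]
eef_rot: [-3.141, 0.0, -2.959]
force: [-0.3, -0.4, 0.7]
grip_width: 0.0077
grip_force: 45.0
```

To row units: 0.003 m is 0.06, 0.001 m is 0.02.

Call:
shift_gripper(
  increments=[
    {"dz":0.06},
    {"dz":0.02},
    {},
  ],
)

```text
time_s: 21.65
ee_pos: [0.4323, -0.2341, 0.0707]
eef_rot: [-3.141, 0.0, -2.959]
force: [-0.7, 0.1, -0.3]
grip_width: 0.0078
grip_force: 45.0
```

Call:
shift_gripper(
  increments=[
    {},
    {},
    {},
    {},
    {},
    {},
  ],
  jaw=0.028,
)

```text
time_s: 22.25
ee_pos: [0.4322, -0.234, 0.0704]
eef_rot: [-3.142, -0.0, -2.959]
force: [-0.2, 0.5, 0.4]
grip_width: 0.0283
grip_force: 0.0
```

Call:
shift_gripper(
  increments=[
    {"dz":-0.2},
    {"dz":-0.3},
    {"dz":-0.4},
    {"dz":-0.6},
    {"dz":-0.8},
    {"dz":-0.8},
    {},
    {},
    {},
    {},
  ],
)

```text
time_s: 23.25
ee_pos: [0.4318, -0.2337, 0.2242]
eef_rot: [3.14, -0.002, -2.959]
force: [-0.4, 0.2, -0.6]
grip_width: 0.0279
grip_force: 0.0
```

```bash
python3 - <<'E'
from h import *
for n in ('scene','side','wrist'):
    c=ctrl.camera(n); p=c['pixels'];h=cv2.cvtColor(p,cv2.COLOR_BGR2HSV); u,v=proj(c,[.432,-.234,.05]).astype(int); print(n,u,v)
    m=cv2.inRange(h,(17,110,40),(32,255,255));v0,u0=max(v-40,0),max(u-40,0); q=m[v0:v+40,u0:u+40]; print([''.join('#' if z else '.' for z in r) for r in []], cv2.countNonZero(q))
    f=cv2.inRange(h,(0,150,30),(11,255,255));r=np.zeros_like(f); r[max(v-30,0):v+45,u-40:u+40]=255;f&=r
    k=max(cv2.findContours(f,cv2.RETR_EXTERNAL,cv2.CHAIN_APPROX_NONE)[0],key=cv2.contourArea);x,y,w,hh=cv2.boundingRect(k);print('pot bbox',x,y,w,hh)
    fill=cv2.drawContours(np.zeros_like(f),[cv2.convexHull(k)],-1,255,-1); notpot=fill&~f
    print('non-pot px in hull',cv2.countNonZero(notpot)); ys,xs=np.nonzero(notpot)
    if len(xs): print('mean',xs.mean(),ys.mean(),'hsv',h[ys,xs].mean(0).round(), 'at z.04',plane(c,xs.mean(),ys.mean(),.04).round(3))
E
```

```text
scene 187 190
[] 3208
pot bbox 172 177 32 33
non-pot px in hull 113
mean 194.28318584070797 193.7787610619469 hsv [ 16. 158. 151.] at z.04 [ 0.44  -0.219  0.04 ]
side 222 282
[] 245
pot bbox 199 263 45 48
non-pot px in hull 338
mean 226.8550295857988 278.7899408284024 hsv [ 17. 166.  84.] at z.04 [ 0.442 -0.218  0.04 ]
wrist 279 194
[] 756
pot bbox 239 164 80 69
non-pot px in hull 949
mean 293.0031612223393 206.03161222339304 hsv [ 20. 145. 108.] at z.04 [ 0.445 -0.216  0.04 ]
```

All three views place the brass key inside the pot, leaning at about (.443,-.218,.04), and the pot hasn't moved. I'll let it settle, check that it's still, and hand in.

```bash
python3 - <<'E'
from h import *
cv2.imwrite('/tmp/p.png',ctrl.camera('side')['pixels'])
E
```

Call:
shift_gripper(
  increments=[
    {},
    {},
    {},
    {},
    {},
  ],
)

```text
time_s: 23.95
ee_pos: [0.4322, -0.234, 0.2254]
eef_rot: [-3.142, 0.0, -2.959]
force: [-0.2, -0.5, 0.2]
grip_width: 0.0279
grip_force: 0.0
```

```bash
python3 - <<'E'
from h import *
d=cv2.absdiff(cv2.imread('/tmp/p.png'),ctrl.camera('side')['pixels'])[255:315,190:250].astype(int); print('change near pot',d.max(),d.mean())
print(ctrl.hand_in())
E
```

```text
change near pot 2 0.4091666666666667
the job is handed in; nothing more can be done
None
```

I handed the job in at about 24 s. The beads are in the tray, the cam is back at about 0.25 rad, and the key is at rest in the pot, with pressing forces of about 11 N at most; the hand-in gave no verdict.

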